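# Wind the watering timer held down, then start the pump

### The arm

A 6-joint arm with a two-finger parallel gripper is mounted at the origin on the work surface. World frame = base frame: x ahead of the robot, y to its left, z up, the work surface at z = 0. Lengths are in m, angles in rad, forces in N, time in s.
With the tool pointing down it reaches from about 0.25 to 0.725 m from the base axis. Payload 9.7 kg.
Tool frame: the origin (TCP) lies on the centre line of the jaws, within the pads' length; the fingertips stand 22 mm ahead of it and the grasp point (between the pads) lies 3 mm ahead of it; y points along the fingers, x is the direction in which the jaws open and shut, and the axes are right-handed (so a half turn about y gives the same grasp; the last joint's range is limited). The gripper opens to 85 mm and grips with 20 to 120 N. Pads are 22 mm wide; open, the fingers measure 114 mm over their backs; the gripper's body (76 mm by 85 mm) begins 54 mm behind the grasp point. The pads swing forward as they close: fully open they stand 13 mm farther back than shut.
Start: joints at [1.274, 0.087, 0.176, 1.66, 0, 1.571], TCP at [0.161, 0.526, 0.253] pointing down, gripper open.
Joint ranges: [-3.13, 3.13], [-0.85, 1.81], [-1.15, 1.24], [-2.2, 2.28], [-1.44, 1.52], [-3.14, 3.14]. Speed limits (rad/s): [2.22, 2.22, 2.57, 3.14, 3.14, 3.14].

### API

Orientations are given as a unit quaternion [x, y, z, w].
In Python, from workcell import manip gives the robot as it stands. The module is installed in compiled form; this text tells all that it offers. Calls block until the motion is done:
- manip.move_to(position, orientation): joint-space move of the TCP to a pose.
- manip.move_linear(position, rotation=None, vel=0.15, stop_force=None): straight line of the TCP; rotation=None keeps the orientation; vel is the mean speed in m/s. With stop_force (N) it stops when the force on the tool has changed by that much, and returns True; else False.
- manip.move_joints(angles): joint-space move.
- manip.grip(opening, strength=None): finger opening in m; strength is the grip in N (None keeps the last); returns when the fingers have stopped.
- manip.pause(seconds).
- manip.ik(position, orientation): joint angles nearest the present ones, or None.
- manip.sense(): the state.
- manip.get_image(name): name is "side" or "top"; returns a dict with "pixels" (480x640x3 uint8, red, green, blue), "z_map" (480x640 float32, m along the optical axis (not along the pixel's ray), 0 where there is no reading), "fov_y" (degrees; the focal length in pixels is half the picture's height over the tangent of half this angle, whatever the lens; pixels are square), "cx", "cy" (the principal point, pixels), "camera_from_world" (4x4, takes a point from world to camera coordinates). Camera axes: x right, y up, looking along -z (the intrinsics and any distortion apply to the point x, -y, -z); pixel columns grow to the right and rows downward; lengths in m; the calibration is good to about 2 mm. A picture is of the moment at which its call begins.
A pose or a line that the arm cannot do raises manip.MotionError and nothing moves.
- manip.hand_in(): hands the job in, once; it reports no verdict.
The state is a dict: "t": time; "q": joint angles; "qd": joint speeds; "effort": joint torques, N m; "ee_pos": TCP position; "tool_rot": TCP orientation; "contact_force": force on the tool from outside, world axes, zero at the start; "ft_torque": the same for the moment, N m; "grip_width": finger opening in m.
Only numpy, scipy, OpenCV 4.12 (cv2) and the standard library are available. Lean on these libraries where they do the work, as an engineer would, in place of code of your own. Each camera call takes 0.05 s, during which the arm holds its last target. There are 200 camera calls.

### The job

Set the free-standing watering timer for its longest run: turn its stiff dial clockwise until it is fully home against its stop, pressing the timer down onto the ledge as you turn so that it stays where it stands and does not swivel, but never leaning on it hard enough to crack it. Only then switch the pump on by throwing the toggle on the fixed grey box over to its other side. Leave the other things on the ledge alone.

Things in the scene. Friction and masses are not known exactly. Their poses are not given: they have to be found in the camera images.
- ledge: the fixed concrete ledge; its flat top is the work surface. The timer on it cracks if the ledge ever carries more than 40 N under it, its own 5 N of weight included
- timer: watering timer: loose, free-standing grey-beige plastic box 130 (its x) x 110 (its y) x 56 mm high, with a round collar to 62 mm; 0.54 kg with dial (varies by a fifth); origin at the centre of its underside, z up. It stands on four small hard feet 39 mm from its centre and slips round easily: its weight alone resists only 0.08 to 0.18 N m of twist. Each newton of press adds 0.019 to 0.028 N m
- timer_corner (a point): top of the timer's box near a corner: 60 mm along its x, 50 mm along its y from its centre, 56 mm up; shows whether the timer swivels. It must not move by more than 15 mm (about 10 degrees of swivel), nor the timer's centre
- dial_grip (a point): middle of the dial's grip bar, on the dial's axis (the timer's vertical centre line), 84 mm above the ledge. The black dial is a disc of 36 mm radius, flat top at 70 mm, with a bar across it, 52 mm long (its x), 16 mm thick (its y), 70 to 98 mm above the ledge; fingertips may stand on the disc beside it. Site x: along the bar to its white-lined end; turns with the dial
- dial (a joint): dial angle, rad: 0 with the bar along the timer's x, growing clockwise from above, rigid stop at 1.4 (the thickest tick); begins at 0 to 0.5, stays where left. Friction 0.26 N m, so the timer needs 10 N of press at worst or it spins instead; 15 to 20 N is right. Forced on at its stop, it swings the whole timer round
- pump_box: the grey plastic switch box, fixed to the ledge: 110 (its x) x 90 (its y) x 70 mm high, origin at the centre of its underside, z up
- toggle_pivot (a point): the toggle's pivot on top of the box, 74 mm above the ledge, above the box's centre; axes as the box's. The toggle swings in the box's x-z plane
- toggle_tip (a point): middle of the 13 mm ball at the tip of the steel toggle bat, 48 mm from the pivot; the bat is 8 mm thick
- toggle (a joint): angle of the toggle, rad: 0 is off, leaning 0.5 rad from upright to the box's -x (the side towards the robot); 1.0 is on, leaning 0.5 rad to +x; it begins at 0 to 0.1, has rigid ends, takes 1.3 N at its tip and stays where it is left
- bolt: bystander: rusted steel axle bolt lying down, 100 mm long, head 24 mm; origin under its middle
- emitter: bystander: blue plastic drip emitter standing up, 30 mm wide, 34 mm high; origin at the centre of its underside
- insulator: bystander: cream ceramic insulator standing up, 44 mm wide, 54 mm high; origin at the centre of its underside
- latch: bystander: galvanised gate latch lying flat, 112 mm long, 35 mm wide, 34 mm high at its handle; origin under its middle
Not all that is in view belongs to the job. What is shaped like the timer but pink or turquoise is not meant. Leave any orange or red look-alike of the pump_box alone.

How it is judged:
By the outcome, as a careful person would: the job done as asked, in the order asked, and still so for the second after the job is handed in, with the robot touching nothing.
It also fails if it takes over 64 s, if anything falls off the work surface, if the arm or the gripper's body presses on something with over 40 N, if the wrist force passes 120 N, or if a joint passes its speed limit or range.

## Working session

There is one attempt and no reset: what is moved stays moved. The work goes in short steps, each a Python script; the robot and the scene stay as the last script left them, time stands still between calls to the robot, and variables do not carry over. Pictures are saved under pics/ and viewed, about 8 in all and at most 12, crops included, and the job is handed in when it is done.

```bash
mkdir -p pics; cat > h.py <<'E'
from workcell import manip
import numpy as np, cv2
def shot(n,f):
    im=manip.get_image(n); cv2.imwrite(f'pics/{f}.png',im['pixels'][:,:,::-1]); np.savez(f'pics/{f}.npz',**{k:v for k,v in im.items()}); return im
def world(im):
    z=im['z_map'].astype(float); h,w=z.shape; f=h/2/np.tan(np.radians(float(im['fov_y']))/2)
    u,v=np.meshgrid(np.arange(w),np.arange(h))
    P=np.stack([(u-im['cx'])/f*z,-(v-im['cy'])/f*z,-z,np.ones_like(z)],-1)
    W=P@np.linalg.inv(im['camera_from_world']).T
    W[z==0]=np.nan
    return W[...,:3]
E
python3 - <<'E'
from h import *
for n in('top','side'):
    im=shot(n,n+'0'); print(n,{k:(v if np.size(v)<20 else v.shape) for k,v in im.items()})
print(manip.sense())
E
```

```text
top {'pixels': (480, 640, 3), 'z_map': (480, 640), 'fov_y': 47.75745260267546, 'cx': 318.87361390392516, 'cy': 231.93511642443198, 'camera_from_world': array([[-0.03025514, -0.99951738,  0.00704578,  0.02783027],
       [ 0.99053039, -0.02903719,  0.13418785, -0.57537702],
       [-0.1339185 ,  0.01103893,  0.99093086, -1.04001145],
       [ 0.        ,  0.        ,  0.        ,  1.        ]])}
side {'pixels': (480, 640, 3), 'z_map': (480, 640), 'fov_y': 45.65326695767385, 'cx': 310.40194978666943, 'cy': 244.50915798418902, 'camera_from_world': array([[ 0.68210802, -0.73117911, -0.01028394, -0.36108172],
       [ 0.36115427,  0.32462117,  0.87417887, -0.29510765],
       [-0.63584294, -0.59999851,  0.48549516, -0.64886978],
       [ 0.        ,  0.        ,  0.        ,  1.        ]])}
{'t': 0.1, 'q': array([1.27398757e+00, 8.74011894e-02, 1.75234254e-01, 1.65979069e+00,
       2.64463388e-05, 1.57082608e+00]), 'qd': array([ 0.00059601, -0.00061643,  0.00280354,  0.00110187,  0.00033442,
        0.00178315]), 'effort': array([-3.48326166e-04, -5.21562445e+01,  4.65652084e+01,  1.59618765e-02,
        1.57145081e-06,  1.47697568e-05]), 'ee_pos': array([0.1608024 , 0.52579144, 0.2526668 ]), 'tool_rot': array([ 0.56867711,  0.42022986, -0.4209011 , -0.56820372]), 'contact_force': array([ 0.03768312, -0.52566958,  0.57240196]), 'ft_torque': array([ 0.00200792, -0.0394506 ,  0.0616252 ]), 'grip_width': 0.08531543346948627}
```

View pics/top0.png

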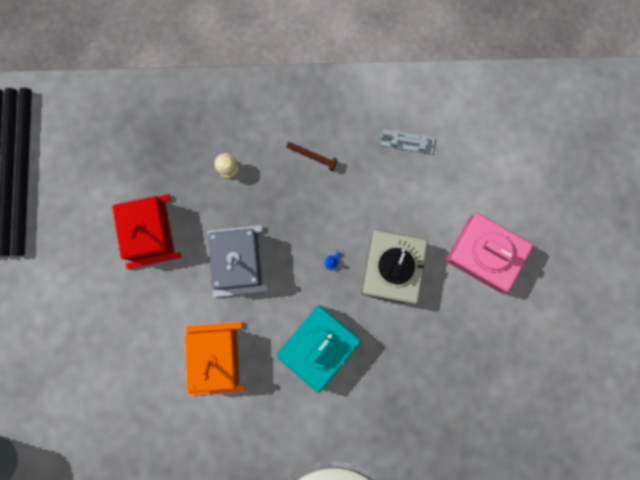

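View pics/side0.png

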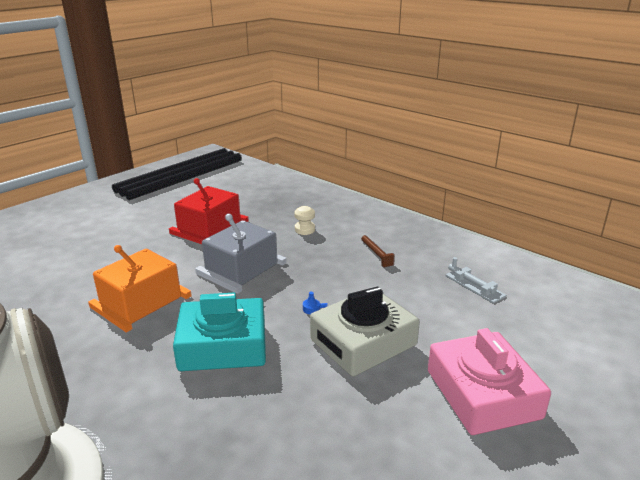

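Candidates in the top view:
- **Timer:** beige (396,267), pink (490,253) and turquoise (320,348). I choose beige.
- **Switch box:** grey (235,262), red (143,231) and orange (213,360). I choose grey.

Next I measure both and check them in one crop.

```bash
python3 - <<'E'
from h import *
im=dict(np.load('pics/top0.npz')); W=world(im)
print('ledge z', [W[r,c].round(4) for r,c in((300,450),(120,250),(420,400),(200,300))])
def comp(r0,r1,c0,c1,z0,z1,name):
    m=np.zeros((480,640),bool); m[r0:r1,c0:c1]=True
    m&=(W[...,2]>z0)&(W[...,2]<z1)
    P=W[m]; rc=cv2.minAreaRect((P[:,:2]*1000).astype(np.float32)); print(name,len(P),P.mean(0).round(4),np.round(rc[0],1),np.round(rc[1],1),rc[2]); return m
comp(222,310,355,432,.050,.060,'timer top')
comp(222,310,355,432,.066,.074,'disc')
comp(222,310,355,432,.088,.105,'bar')
comp(220,305,200,270,.065,.074,'pumpbox top')
m=comp(220,305,200,270,.085,.14,'toggle'); 
m=comp(220,305,200,270,.108,.14,'toggletip')
im2=dict(np.load('pics/side0.npz')); W2=world(im2)
def comp2(r0,r1,c0,c1,z0,z1,name):
    m=np.zeros((480,640),bool); m[r0:r1,c0:c1]=True
    m&=(W2[...,2]>z0)&(W2[...,2]<z1)
    P=W2[m]; rc=cv2.minAreaRect((P[:,:2]*1000).astype(np.float32)); print(name,len(P),P.mean(0).round(4),np.round(rc[0],1),np.round(rc[1],1),rc[2])
comp2(280,375,305,425,.050,.060,'S timer top')
comp2(280,375,305,425,.088,.105,'S bar')
comp2(205,290,195,285,.065,.073,'S box top')
comp2(205,290,195,285,.108,.14,'S tip')
a=cv2.resize(im['pixels'][215:320,350:440],None,fx=5,fy=5,interpolation=3)
b=cv2.resize(im2['pixels'][205:290,190:290],None,fx=3.4,fy=3.4,interpolation=3)
c=np.zeros((525,450+340,3),np.uint8); c[:a.shape[0],:450]=a; c[:b.shape[0],450:450+b.shape[1]]=b
cv2.imwrite('pics/crop.png',c[:,:,::-1])
E
```

```text
ledge z [array([ 4.340e-01, -2.517e-01, -2.000e-04]), array([0.8241, 0.1487, 0.0016]), array([ 0.2023, -0.1385, -0.0014]), array([ 0.6494,  0.0474, -0.0009])]
timer top 2332 [ 0.5021 -0.1332  0.0557] [ 503.7 -134.8] [110.2 130. ] 77.56104278564453
disc 782 [ 0.5025 -0.1337  0.0701] [ 503.1 -134.4] [69.9 70.1] 44.17285919189453
bar 252 [ 0.5031 -0.1342  0.0978] [ 503.6 -134.8] [16.3 51.8] 65.56755828857422
pumpbox top 2412 [0.5269 0.1775 0.07  ] [527.1 178.2] [110.  90.] 4.3490400314331055
toggle 63 [0.5103 0.1763 0.113 ] [512.3 176.3] [11.6 24.9] 84.3766860961914
toggletip 43 [0.5062 0.1763 0.1203] [506.8 177.1] [13.6 11.3] 26.00486946105957
S timer top 2309 [ 0.482  -0.1503  0.0571] [ 502.  -136.5] [112.  130.3] 77.22624206542969
S bar 433 [ 0.4994 -0.1386  0.0969] [ 502.8 -137.1] [18.6 53.9] 66.25846099853516
S box top 1244 [0.5228 0.1864 0.071 ] [530.5 236.8] [227.8 120.8] 85.454345703125
S tip 55 [0.5045 0.1728 0.1192] [505.5 173.2] [10.4 15.7] 65.04827880859375
```

View pics/crop.png

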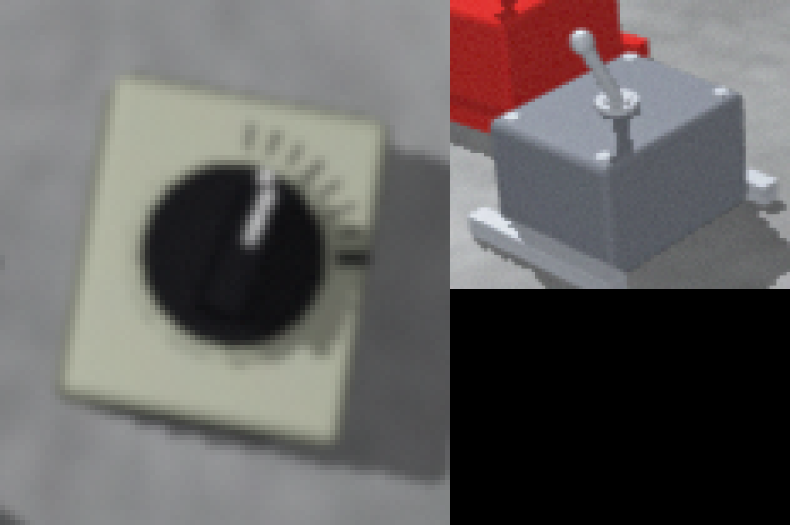

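The crop shows the beige timer with its white bar end up, near the first ticks, and its thick tick at the right (crop 352,257). The grey box's toggle leans towards the robot. The sizes match: 110x130, 52x16 and 110x90.

- Timer: centre (0.503,-0.1355), x yaw -12.4°.
- Dial: bar yaw -24.4°, so about 0.21 rad, which leaves 1.19 rad to turn.

```bash
cat >> h.py <<'E'
from scipy.spatial.transform import Rotation as Ro
def quat(yaw):  # jaw axis yaw, pointing down
    x=np.array([np.cos(yaw),np.sin(yaw),0]); y=np.array([0,0,-1.]); return Ro.from_matrix(np.c_[x,y,np.cross(x,y)]).as_quat()
def st(tag=''):
    s=manip.sense(); print(tag,'t%.2f'%s['t'],'p',s['ee_pos'].round(4),'F',s['contact_force'].round(2),'T',s['ft_torque'].round(3),'w%.4f'%s['grip_width'],'q6 %.3f'%s['q'][5]); return s
TC=np.array([.503,-.1355])
E
python3 - <<'E'
from h import *
b=np.radians(-24.4)
for o in(np.pi/2,-np.pi/2):
    for d in(0,-1.19,-1.35):
        q=manip.ik([*TC,.095],quat(b+o+d)); print(o,d,None if q is None else np.round(q,3))
o=min((np.pi/2,-np.pi/2),key=lambda o:sum(abs(manip.ik([*TC,.095],quat(b+o+d))[5]) for d in(0,-1.3)))
print('chosen',o)
manip.move_to([*TC,.2],quat(b+o)); manip.grip(.045,20)
st('above')
manip.move_linear([*TC,.125],vel=.1)
manip.pause(.2); st('over')
shot('top','t1'); im=shot('side','s1')
cv2.imwrite('pics/s1c.png',cv2.resize(im['pixels'][230:390,280:440],None,fx=3.5,fy=3.5,interpolation=3)[:,:,::-1])
E
```

```text
1.5707963267948966 0 [-0.263  0.016 -0.204  1.351  0.     0.163]
1.5707963267948966 -1.19 [-0.263  0.016 -0.204  1.351  0.     1.353]
1.5707963267948966 -1.35 [-0.263  0.016 -0.204  1.351  0.     1.513]
-1.5707963267948966 0 [-0.263  0.016 -0.204  1.351  0.    -2.979]
-1.5707963267948966 -1.19 [-0.263  0.016 -0.204  1.351  0.    -1.789]
-1.5707963267948966 -1.35 [-0.263  0.016 -0.204  1.351  0.    -1.629]
chosen 1.5707963267948966
above t3.22 p [ 0.503  -0.1354  0.2   ] F [-0.2   0.15 -0.19] T [-0.07   0.016  0.008] w0.0449 q6 0.163
over t4.32 p [ 0.5033 -0.1356  0.1257] F [-0.04  0.43  0.  ] T [ 0.002 -0.01  -0.042] w0.0450 q6 0.163
```

View pics/s1c.png

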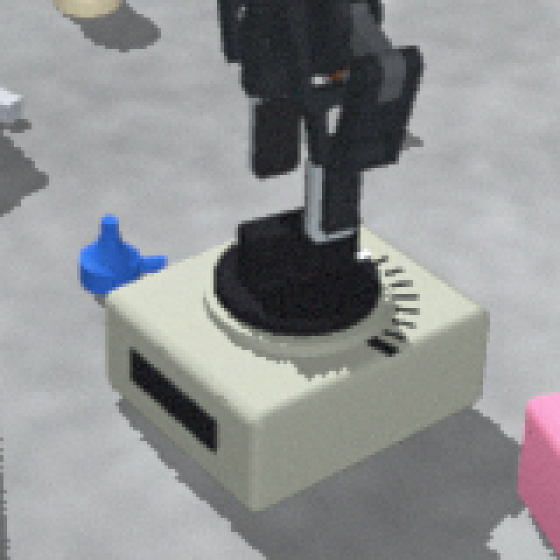

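Fingers straddle the bar squarely (blades either side, crop 275,150 and 335,200). Now I descend, grip and press.

```bash
python3 - <<'E'
from h import *
print(manip.move_linear([*TC,.098],vel=.05,stop_force=6)); st('down')
manip.grip(.010,25); st('grip')
p=manip.sense()['ee_pos']
print(manip.move_linear([p[0],p[1],p[2]-.012],vel=.01,stop_force=12)); st('press')
manip.pause(.3); st('settled')
E
```

```text
False
down t5.11 p [ 0.503  -0.1355  0.098 ] F [-0.03  0.83  0.58] T [-0.063 -0.012  0.044] w0.0453 q6 0.163
grip t5.47 p [ 0.5033 -0.1354  0.0984] F [0.37 0.61 2.81] T [ 0.313 -0.027  0.018] w0.0152 q6 0.163
True
press t5.84 p [ 0.5033 -0.1354  0.0984] F [-0.45  0.57  4.71] T [0.022 0.312 0.044] w0.0152 q6 0.163
settled t6.14 p [ 0.5033 -0.1354  0.0984] F [-1.85  0.77  4.36] T [-0.001  0.239 -0.008] w0.0154 q6 0.163
```

```bash
python3 - <<'E'
from h import *
p=manip.sense()['ee_pos']; z=p[2]
for i in range(12):
    z-=.0005
    manip.move_linear([.5033,-.1354,z],vel=.01); manip.pause(.15)
    F=np.mean([manip.sense()['contact_force'][2] for _ in range(3)])
    s=st('z%.4f'%z)
    if F>15.5: break
E
```

```text
z0.0979 t6.54 p [ 0.5033 -0.1354  0.0984] F [-1.28  1.24  5.86] T [0.228 0.399 0.005] w0.0153 q6 0.162
z0.0974 t6.94 p [ 0.5033 -0.1354  0.0984] F [-3.66  1.14  9.69] T [ 0.312  0.785 -0.02 ] w0.0156 q6 0.162
z0.0969 t7.34 p [ 0.5034 -0.1354  0.0983] F [-4.75  2.17 14.38] T [ 0.428  1.037 -0.012] w0.0157 q6 0.162
z0.0964 t7.74 p [ 0.5034 -0.1354  0.0983] F [-6.13  2.2  17.52] T [0.455 1.38  0.053] w0.0156 q6 0.162
```

```bash
cat > turn.py <<'E'
from h import *
import sys,json
def mean(n=4):
    a=[]
    for _ in range(n):
        s=manip.sense(); a.append(np.r_[s['contact_force'],s['ft_torque'][2]]); manip.pause(.02)
    return np.mean(a,0)
def turn(p,yaw,end,step,tlim,fz=17.):
    p=np.array(p)
    while yaw>end:
        f=mean()
        p[2]+=np.clip((f[2]-fz)*6e-5,-3e-4,3e-4); p[:2]+=np.clip(f[:2]*4e-5,-2e-4,2e-4)
        yaw-=step
        manip.move_linear(p,quat(yaw),vel=.05)
        f=mean(); s=manip.sense(); print('%.3f'%yaw,'t%.2f'%s['t'],f.round(2),'q6 %.3f'%s['q'][5])
        if not 8<f[2]<26 or abs(f[3])>tlim: print('stop');break
    json.dump([list(p),yaw],open('state.json','w'))
E
python3 - <<'E'
from turn import *
y=np.radians(-24.4)+np.pi/2
turn([.5033,-.1354,.0964],y,y-.30,.05,.6)
E
```

```text
1.095 t8.12 [-5.03  1.77 16.37 -0.1 ] q6 0.213
1.045 t8.51 [-4.24  1.47 15.56 -0.11] q6 0.263
0.995 t8.89 [-3.88  1.49 15.72 -0.09] q6 0.313
0.945 t9.28 [-3.25  0.05 16.01 -0.11] q6 0.363
0.895 t9.66 [-2.49  0.18 15.82 -0.09] q6 0.413
0.845 t10.04 [-2.29  0.55 16.18 -0.11] q6 0.463
```

Torque reading looks odd (-0.1). I check whether the timer is swivelling.

```bash
python3 - <<'E'
from h import *
for n,f in(('top','t2'),('side','s2')): shot(n,f)
for n in('t','s'):
  a0,a1=(cv2.cvtColor(cv2.imread(f'pics/{n}{k}.png'),cv2.COLOR_BGR2RGB) for k in(1,2))
  im=dict(np.load(f'pics/{n}2.npz'));W=world(im)
  for k in(1,2):
    W=world(dict(np.load(f'pics/{n}{k}.npz'))); px=np.load(f'pics/{n}{k}.npz')['pixels'].astype(int)
    beige=(px[...,0]>100)&(px[...,0]-px[...,2]>8)&(W[...,2]>.05)&(W[...,2]<.0585)&(abs(W[...,0]-.503)<.09)&(abs(W[...,1]+.1355)<.09)
    P=W[beige]; rc=cv2.minAreaRect((P[:,:2]*1000).astype(np.float32)); print(n,k,len(P),np.round(rc[0],1),np.round(rc[1],1),round(rc[2],2))
b=cv2.resize(cv2.imread('pics/s2.png')[230:390,280:440],None,fx=3.5,fy=3.5,interpolation=3); cv2.imwrite('pics/s2c.png',b)
E
```

```text
t 1 871 [ 507.5 -112. ] [ 64.7 127.2] 78.22
t 2 846 [ 508.4 -108.8] [ 58.  127.2] 78.24
s 1 1107 [ 501.8 -137.1] [109.8 129.2] 78.05
s 2 1121 [ 501.4 -137.7] [109.5 129.2] 77.54
```

View pics/s2c.png

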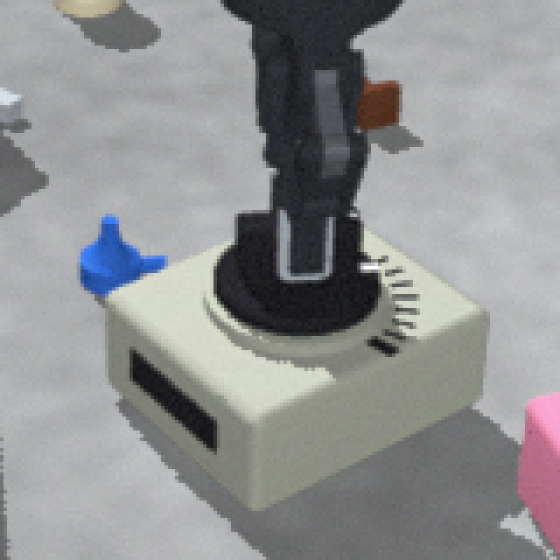

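The timer has not moved (corner outline identical, side-view yaw within 0.5°), and the white bar end advanced along the ticks from (362,255) to (370,268). I continue.

```bash
python3 - <<'E'
from turn import *
p,y=json.load(open('state.json')); y0=np.radians(-24.4)+np.pi/2
turn(p,y,y0-1.08,.06,.6)
p,y=json.load(open('state.json'))
if y<y0-1: turn(p,y,y0-1.215,.02,.35)
print('turned',y0-json.load(open('state.json'))[1])
E
```

```text
0.785 t10.53 [-1.92  0.2  16.18 -0.21] q6 0.524
0.725 t10.91 [-1.94  0.32 16.42 -0.18] q6 0.584
0.665 t11.29 [-1.86  0.43 16.63 -0.18] q6 0.643
0.605 t11.68 [-2.13  0.79 16.96 -0.19] q6 0.703
0.545 t12.06 [-1.85  0.27 16.33 -0.17] q6 0.763
0.485 t12.44 [-1.51  0.5  16.13 -0.2 ] q6 0.823
0.425 t12.82 [-1.71 -0.03 16.6  -0.18] q6 0.883
0.365 t13.21 [-0.95 -0.37 16.94 -0.18] q6 0.943
0.305 t13.59 [-1.01 -0.27 16.55 -0.17] q6 1.003
0.245 t13.97 [-1.08  0.2  16.81 -0.19] q6 1.063
0.185 t14.36 [-0.77 -0.25 16.92 -0.19] q6 1.123
0.125 t14.74 [-1.14  0.28 17.15 -0.16] q6 1.183
0.065 t15.12 [-1.18 -0.38 17.12 -0.19] q6 1.243
0.045 t15.51 [-0.72  0.09 17.01  0.12] q6 1.263
0.025 t15.89 [-1.12 -0.27 17.34  0.09] q6 1.283
0.005 t16.27 [-0.38 -0.13 16.85  0.11] q6 1.303
-0.015 t16.66 [-0.52  0.17 16.63  0.11] q6 1.323
-0.035 t17.04 [-0.45  0.16 16.9   0.09] q6 1.343
-0.055 t17.43 [-0.69 -0.17 16.74  0.36] q6 1.362
stop
turned 1.2000000000000006
```

```bash
python3 - <<'E'
from turn import *
p,y=json.load(open('state.json'))
turn(p,y,y-.025,.01,.55,fz=18)
p,y=json.load(open('state.json'))
manip.pause(.2); st('hold')
shot('side','s3'); shot('top','t3')
for n,k in(('s',1),('s',3)):
    d=np.load(f'pics/{n}{k}.npz');W=world(dict(d)); px=d['pixels'].astype(int)
    beige=(px[...,0]>100)&(px[...,0]-px[...,2]>8)&(W[...,2]>.05)&(W[...,2]<.0585)&(abs(W[...,0]-.503)<.09)&(abs(W[...,1]+.1355)<.09)
    P=W[beige]; rc=cv2.minAreaRect((P[:,:2]*1000).astype(np.float32)); print(n,k,len(P),np.round(rc[0],1),np.round(rc[1],1),round(rc[2],2))
E
```

```text
-0.065 t17.81 [-0.84 -0.57 17.21  0.44] q6 1.372
-0.075 t18.19 [-0.47 -0.09 17.23  0.44] q6 1.382
-0.085 t18.57 [-0.53  0.04 17.33  0.46] q6 1.392
hold t18.77 p [ 0.5028 -0.1356  0.0983] F [-1.7  -0.44 17.5 ] T [0.023 0.248 0.472] w0.0152 q6 1.392
s 1 1107 [ 501.8 -137.1] [109.8 129.2] 78.05
s 3 1152 [ 501.4 -137.1] [109.7 128.8] 76.42
```

Torque saturates at 0.44–0.46 N m, so the stop is reached. The timer has shifted only about 1.5°. I ease the twist, release and look.

```bash
python3 - <<'E'
from turn import *
p,y=json.load(open('state.json'))
manip.move_linear(p,quat(y+.012),vel=.05); st('ease')
p[2]+=.001; manip.move_linear(p,quat(y+.012),vel=.02); st('less press')
manip.grip(.045,20); st('open')
manip.move_linear([p[0],p[1],.2],vel=.15)
manip.move_to([.42,.12,.26],quat(y+.012)); st('away')
im=shot('top','t4'); im2=shot('side','s4')
W=world(im)
def comp(z0,z1,name):
    m=np.zeros((480,640),bool); m[222:310,355:432]=True; m&=(W[...,2]>z0)&(W[...,2]<z1)
    P=W[m]; rc=cv2.minAreaRect((P[:,:2]*1000).astype(np.float32)); print(name,len(P),np.round(rc[0],1),np.round(rc[1],1),rc[2])
comp(.05,.06,'top');comp(.088,.105,'bar')
a=cv2.resize(im['pixels'][215:320,350:440],None,fx=5,fy=5,interpolation=3)
b=cv2.resize(im2['pixels'][280:380,305:425],None,fx=2.8,fy=2.8,interpolation=3)
c=np.zeros((525,790,3),np.uint8); c[:525,:450]=a; c[:b.shape[0],450:450+b.shape[1]]=b
cv2.imwrite('pics/crop4.png',c[:,:,::-1])
E
```

```text
ease t19.12 p [ 0.5028 -0.1356  0.0983] F [-0.69  0.75 16.88] T [0.074 0.296 0.024] w0.0153 q6 1.381
less press t19.38 p [ 0.5028 -0.1356  0.0984] F [ 2.41 -0.64  9.73] T [-0.107 -0.434  0.014] w0.0155 q6 1.381
open t19.77 p [ 0.5011 -0.135   0.0962] F [ 0.28  0.18 -0.02] T [-0.037 -0.012  0.041] w0.0453 q6 1.381
away t21.68 p [0.4203 0.1195 0.2594] F [ 0.31 -0.19 -1.09] T [ 0.001 -0.031  0.016] w0.0450 q6 1.921
top 2302 [ 503.7 -135. ] [110.  130.1] 75.93994903564453
bar 249 [ 503.4 -134.9] [52.1 15.4] 88.30205535888672
```

View pics/crop4.png

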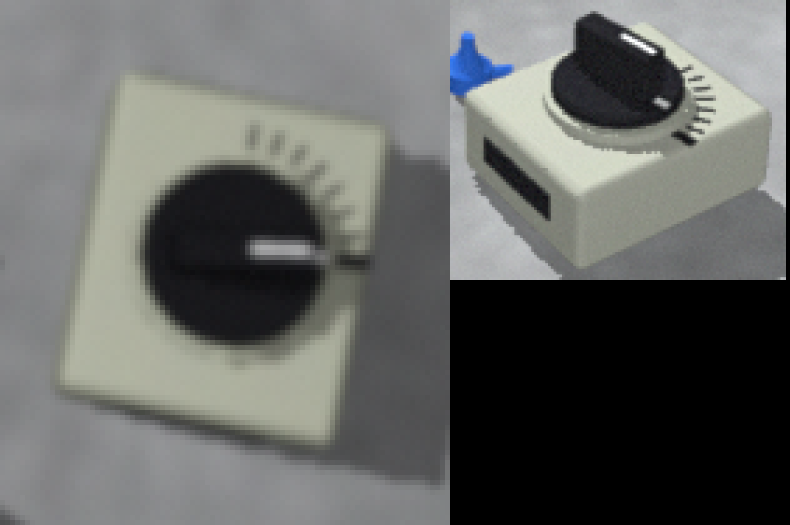

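The bar now points at the thick tick (crop 352,261) and the timer still stands in place. The fitted angle is only 1.355 rad, so I measure it more finely with existing images.

```bash
python3 - <<'E'
from h import *
def yaw_rect(P): 
    rc=cv2.minAreaRect((P*1000).astype(np.float32)); return rc
for f in('top0','t4','side0','s4'):
    d=np.load(f'pics/{f}.npz'); W=world(dict(d)); px=d['pixels'].astype(int)
    near=np.hypot(W[...,0]-.503,W[...,1]+.1355)
    m=(near<.036)&(W[...,2]>.091)&(W[...,2]<.104)
    P=W[m][:,:2]; c=P-P.mean(0); v=np.linalg.eigh(c.T@c)[1][:,1]; bar=np.degrees(np.arctan2(v[1],v[0]))%180-180
    wm=m&(px.sum(-1)>330); Q=W[wm][:,:2]; c2=Q-Q.mean(0); v=np.linalg.eigh(c2.T@c2)[1][:,1]
    # disc marker + centre
    m1=(near<.036)&(near>.026)&(W[...,2]>.066)&(W[...,2]<.074)&(px.sum(-1)>270); 
    A=W[m1]
    disc=W[(near<.04)&(W[...,2]>.066)&(W[...,2]<.074)][:,:2]; dc=cv2.minEnclosingCircle((disc*1000).astype(np.float32))
    T=(np.abs(W[...,2]-.056)<.006)&(near<.1)&(px[...,0]>60); rc=yaw_rect(W[T][:,:2])
    print(f,'bar pca %.2f'%bar,len(P),P.mean(0).round(4),'white %.2f'%(np.degrees(np.arctan2(v[1],v[0]))%180-180),len(Q),'disc',np.round(dc[0],1),round(dc[1],1),'rect',np.round(rc[1],1),round(rc[2],2),
     'mark',len(A),A.mean(0).round(4) if len(A) else '')
E
```

```text
top0 bar pca -23.93 246 [ 0.5034 -0.1344] white -21.51 37 disc [ 502.1 -134.8] 37.2 rect [110.2 130. ] 77.56 mark 42 [ 0.5195 -0.1233  0.0694]
t4 bar pca -93.15 245 [ 0.5033 -0.135 ] white -96.45 30 disc [ 504.4 -133.5] 37.2 rect [110.  130.1] 75.94 mark 37 [ 0.5183 -0.1283  0.0696]
side0 bar pca -25.69 371 [ 0.4999 -0.1383] white -22.49 37 disc [ 500.1 -137.7] 38.0 rect [112.  130.3] 77.23 mark 18 [ 0.5152 -0.14    0.0713]
s4 bar pca -92.70 363 [ 0.4999 -0.1389] white -97.23 40 disc [ 501.2 -137. ] 37.5 rect [111.2 130.7] 75.75 mark 29 [ 0.5063 -0.1461  0.0717]
```

Bar ≈ -93° and timer ≈ -14°, which gives 1.36–1.38 ± 0.03. That could be a hair short of 1.4, since easing back may have nudged the dial. There is time to reseat it once, this time releasing with some residual clockwise torque.

```bash
python3 - <<'E'
from turn import *
y=np.radians(-93.2)+np.pi/2
c=[.5030,-.1356]
manip.move_to([*c,.14],quat(y)); manip.move_linear([*c,.098],vel=.1,stop_force=6)
manip.grip(.010,25); st('grip')
z=.0984
for i in range(14):
    z-=.0004
    manip.move_linear([*c,z],vel=.02); f=mean(3)
    if f[2]>16: break
print(z,f.round(2)); 
turn([*c,z],y,y-.07,.01,.38,fz=17.5)
p,y=json.load(open('state.json'))
manip.move_linear(p,quat(y+.004),vel=.02); print('eased',mean().round(2)); st()
E
```

```text
grip t23.84 p [ 0.5033 -0.1357  0.0988] F [-1.05 -0.64  5.26] T [0.02  0.318 0.01 ] w0.0152 q6 1.363
0.09640000000000001 [-6.04  1.41 16.85  0.02]
-0.066 t25.73 [-5.11  0.46 16.45  0.3 ] q6 1.373
-0.076 t26.11 [-4.49  0.44 16.67  0.37] q6 1.383
-0.086 t26.49 [-2.95  0.46 16.58  0.38] q6 1.393
-0.096 t26.88 [-2.38  0.45 16.03  0.4 ] q6 1.403
stop
eased [-2.88  0.47 16.27  0.23]
 t27.19 p [ 0.5034 -0.1359  0.0987] F [-2.55  1.12 16.07] T [0.038 0.606 0.222] w0.0154 q6 1.399
```

The torque rose to 0.3 on the first 10 mrad and levelled near 0.4, so the dial is firmly home. I release it, check, and then throw the toggle.

```bash
python3 - <<'E'
from turn import *
p,y=json.load(open('state.json'))
manip.grip(.045,20); s=st('open')
manip.move_linear([*s['ee_pos'][:2],.2],vel=.15)
b=np.radians(4.35); ux=np.array([np.cos(b),np.sin(b)]); C=np.array([.527,.177])
A=C-.058*ux
q=min([manip.ik([*A,.22],quat(b+o)).tolist() for o in(np.pi/2,-np.pi/2)],key=lambda q:abs(q[5])); print(np.round(q,2))
manip.move_joints(q); manip.grip(0.0,20); st('at')
im=shot('top','t5');W=world(im)
m=np.zeros((480,640),bool); m[222:310,355:432]=True
near=np.hypot(W[...,0]-.503,W[...,1]+.1355); 
B=W[(near<.036)&(W[...,2]>.091)&(W[...,2]<.104)][:,:2]; c=B-B.mean(0); v=np.linalg.eigh(c.T@c)[1][:,1]
rc=cv2.minAreaRect((W[m&(abs(W[...,2]-.055)<.005)][:,:2]*1000).astype(np.float32)); print('timer',np.round(rc[0],1),np.round(rc[1],1),rc[2]-90,'bar',np.degrees(np.arctan2(v[1],v[0]))%180-180)
manip.move_linear([*A,.127],vel=.12,stop_force=6); manip.pause(.2); st('low')
hit=manip.move_linear([*(C+.008*ux),.127],vel=.05,stop_force=9); s=st('push %s'%hit)
print('along',(s['ee_pos'][:2]-C)@ux)
shot('side','s5')
cv2.imwrite('pics/s5c.png',cv2.resize(cv2.imread('pics/s5.png')[170:300,180:310],None,fx=4,fy=4,interpolation=3))
E
```

```text
open t27.58 p [ 0.5021 -0.1354  0.0958] F [ 0.27 -0.88  0.21] T [-0.011  0.033 -0.022] w0.0450 q6 1.399
[ 0.35 -0.04 -0.02  1.59  0.    0.28]
at t30.11 p [0.4692 0.1724 0.22  ] F [ 0.09 -0.28 -0.59] T [-0.005 -0.045  0.019] w0.0002 q6 0.277
timer [ 504.3 -135.1] [110.2 129.8] -14.739616394042969 bar -94.90910567464135
low t31.28 p [0.4695 0.1727 0.1277] F [-0.27 -0.04 -0.49] T [0.013 0.004 0.044] w-0.0000 q6 0.277
push True t32.42 p [0.5299 0.1771 0.126 ] F [-4.95 -0.61  5.16] T [-0.044  0.8    0.071] w0.0001 q6 0.246
along 0.002899044489068857
```

View pics/s5c.png

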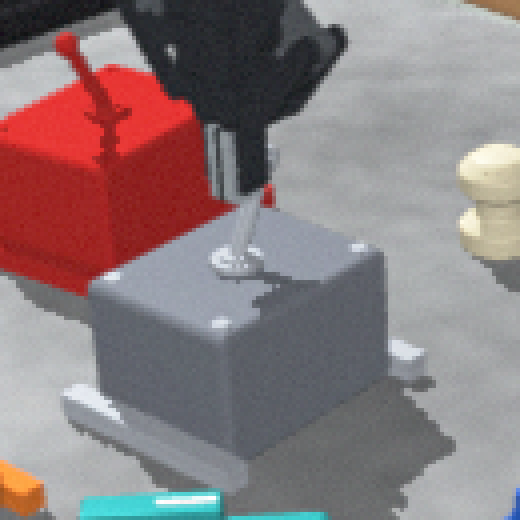

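The dial now measures 80.2° = 1.399 rad, and the timer yaw has shifted 2.3° in all. The toggle's bat leans to +x against its end (crop 255,210). I back off and verify.

```bash
python3 - <<'E'
from h import *
s=manip.sense(); b=np.radians(4.35); ux=np.array([np.cos(b),np.sin(b)]); p=s['ee_pos']
manip.move_linear([*(p[:2]-.045*ux),.130],vel=.1); manip.move_linear([*(p[:2]-.045*ux),.25],vel=.15)
manip.move_joints([1.274, 0.087, 0.176, 1.66, 0, 1.571]); st('home')
im=shot('top','t6'); im2=shot('side','s6')
C=np.array([.527,.177])
for W in(world(im),world(im2)):
    m=(np.hypot(W[...,0]-C[0],W[...,1]-C[1])<.045)&(W[...,2]>.110)&(W[...,2]<.14); P=W[m]; d=P.mean(0)
    print('tip',d.round(4),len(P),'along',((d[:2]-C)@ux).round(4))
W=world(im); m=np.zeros((480,640),bool); m[222:310,355:432]=True
rc=cv2.minAreaRect((W[m&(abs(W[...,2]-.055)<.005)][:,:2]*1000).astype(np.float32)); print('timer',np.round(rc[0],1),np.round(rc[1],1),rc[2]-90)
cv2.imwrite('pics/fin.png',im['pixels'][:,:,::-1])
E
```

```text
home t35.77 p [0.1615 0.5256 0.2532] F [0.4  0.15 0.76] T [-0.003 -0.004 -0.022] w-0.0002 q6 1.570
tip [0.5488 0.1796 0.1196] 44 along 0.022
tip [0.5464 0.1768 0.1188] 50 along 0.0193
timer [ 504.2 -135.1] [110.2 130.2] -14.842933654785156
```

View pics/fin.png

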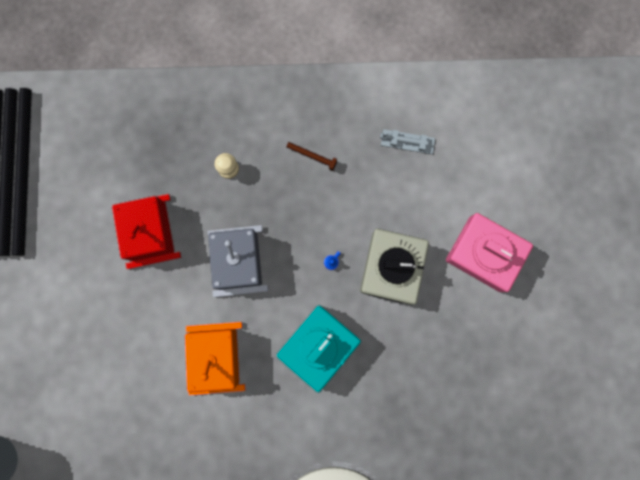

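The final view shows the dial bar on the thick tick (405,265), the toggle leaning to +x (228,247), and everything else where it was. I hand the job in.

```bash
python3 -c "
from workcell import manip; print(manip.hand_in())"
```

```text
the job is handed in; nothing more can be done
None
```

The timer is set to its longest run and the pump is switched on, in that order. I handed the job in at about 36 s of the 64 s allowed; no verdict was reported.

- **Dial:** I gripped the bar and turned it clockwise under about 16–17 N of press until the torque levelled off at 0.44–0.46 N m at the stop. The first image check read 1.36–1.38 rad, slightly short of the 1.4 stop. I pressed it home once more and it then measured 1.399 rad.
- **Timer:** It swivelled about 2.3° in all, which is roughly 3 mm at the corner. Its centre moved by less than about 1 mm. The highest press I read was 17.5 N, so about 23 N on the ledge with its weight. I only read the force between moves, so brief peaks would not show.
- **Toggle:** I pushed it over with closed fingers until it met its end. The ball ended 19–22 mm to the +x side of the pivot, against 23 mm expected. The top and side cameras differ by about 2.5 mm here, which is near the calibration error.
- **Other things:** In the final picture the bystanders and look-alikes appear unmoved, and the arm is back at its start position touching nothing.

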